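# Stand the gas cylinder up against the stop

## Task

The small gas cylinder with the valve is lying on the jig table, and such cylinders must be kept standing. Butt its foot against the upright face of the steel stop and, keeping the foot down on the table, raise the valve end until the cylinder stands upright on its foot with its side close against the stop face; then let go. Leave the plain round bar beside it lying where it is.

Things in the scene. Friction and masses are not known exactly. Their poses are not given: they have to be found in the camera images.
- cylinder_valve (a point): Middle of the valve of the loose gas cylinder (0.3 to 0.6 kg), on its axis, 142 mm from the foot face: a straight round valve 26 mm thick and 47 mm long (brass, then a black knob of the same thickness), the place to hold it, one finger on either side; pinched there across its axis it swings between the fingers as on a pivot. Own x axis: along the cylinder from foot to valve. Starts 27 mm above the table.
- cylinder_foot (a point): Centre of the flat foot face of the same cylinder, own x axis from foot to valve. A bare aluminium bottle, 54 mm in diameter, 165 mm long over all: straight wall for 92 mm from the foot, then a shoulder, then the valve. It lies with its foot towards the stop, 15 to 50 mm from it, up to 0.08 rad out of square, and can roll if nudged sideways.
- stop_foot (a point): Middle of the lower edge (on the table) of the upright face of the stop, a fixed dark steel angle plate; face 100 mm wide, 90 mm high. Own x points level into the face (the cylinder lies on the -x side), y along it. As the cylinder rises, its foot's upper rim stays on the face and the lower rim slides out over the table, so it ends standing with its axis 27 mm in front of the face.
- bar_centre (a point): Centre of a plain round steel bar without valve, 40 mm in diameter and 90 mm long, a bystander lying 105 to 140 mm to the right of the cylinder as seen from the robot, axis 20 mm above the table. Loose, can roll. Around the work, fixed: in front of and right of the bar a post with a lever, up to 390 mm high; left of the cylinder the jig's frame, 230 mm high. Come in from above.

How it is judged:
By the outcome, as a careful person would: the job done as asked, in the order asked, and still so for the second after the job is handed in, with the robot touching nothing.
It also fails if it takes over 48 s, if anything falls off the work surface, if the arm or the gripper's body presses on something with over 40 N, if the wrist force passes 120 N, or if a joint passes its speed limit or range.

## Robot

A 7-joint arm with a two-finger parallel gripper is mounted at the origin on a cart in front of the work surface, level with it; the furniture and walls round the work are solid. World frame = base frame: x ahead of the robot, y to its left, z up, the work surface at z = 0. Lengths are in m, angles in rad, forces in N, time in s.
With the tool pointing down it reaches from about 0.4 to 0.875 m from the base axis. Payload 19.3 kg.
Tool frame: the origin (TCP) lies at the very end of the fingers, on their centre line; the grasp point (between the pads) lies bot.pinch_z behind it (bot.pinch_z is the distance from the TCP to the grasp point, in m); z points along the fingers, y is the line along which they close (so a half turn about z gives the same grasp; the last joint's range is limited). The gripper opens to 85 mm and grips with 20 to 120 N. Pads are 22 mm wide; open, the fingers measure 114 mm over their backs; the gripper's body (76 mm by 85 mm) begins 54 mm behind the grasp point. The pads swing forward as they close: fully open they stand 13 mm farther back than shut.
Start: joints at [1.04, 0.521, -0.036, 1.599, 0.021, 1.021, -0.113], TCP at [0.278, -0.56, 0.231] pointing down, gripper open.
Joint ranges: [-2.91, 2.91], [-0.3, 2.13], [-1.5, 1.42], [0.17, 2.43], [-1.26, 4.41], [0.16, 1.93], [-2.52, 2.52]. Speed limits (rad/s): [1.89, 1.89, 2.39, 2.39, 3.01, 3.01, 3.01].

## Interface

Orientations are given as [roll, pitch, yaw] about the fixed x, y, z axes, in that order (R = Rz(yaw) Ry(pitch) Rx(roll)).
In Python, from workcell import bot, grab_frame, ticket gives the robot as it stands.
- The arm moves only by the tool arm_command, never from a script. Its argument "commands" is a list of rows, each a list of 3 entries, a list of its own where there are three numbers: the shift along the world's x, y, z in mm, then the turn about the world's z in rad, then the gripper command: -1 is fully open, 1 is shut, values between are in proportion. In form: [[[tx, ty, tz], roll, fingers], ...]. A call has 1 to 20 rows; each row shifts and turns the commanded pose from where the row before left it; what a row does not reach is not made up. A row lasts 1/10 s, in which the tool goes at most 50 mm and 8.59 degrees, less where a joint would pass 70% of its speed; a pose out of reach is approached as far as the arm can. A call with a gripper value outside its range is refused whole. The fingers move at their own pace and stop on an object; "newtons" is the grip in N (left out, the last holds). Time passes only in rows, so rows that do not move let the fingers close. It gives the time, the measured TCP pose, the force, the opening and the grip force at its end, in the units of the state.
- bot.observe(): the state, without advancing time (a new reading comes with each control period).
- grab_frame(name): name is "scene" or "top" or "wrist"; returns a dict with "image" (480x640x3 uint8, red, green, blue), "vertical_fov" (degrees; the focal length in pixels is half the picture's height over the tangent of half this angle, whatever the lens; pixels are square), "cx", "cy" (the principal point, pixels), "k1" (the pictures are not rectified: a ray, as slopes to the right and down, at radius r is drawn at 1 + k1 r^2 times it, then the intrinsics apply), "R" (3x3) and "t" (3): a world point X has camera coordinates R X + t. Camera axes: x right, y down, z forward; pixel columns grow to the right and rows downward; lengths in m; the calibration is good to about 2 mm. A picture is of the moment at which its call begins. There is no depth.
- ticket.job_done(): hands the job in; it is judged then, once.
The state is a dict: "clock": time; "qpos": joint angles; "qd": joint speeds; "joint_efforts": joint torques, N m; "position": TCP position; "tool_rot": TCP orientation; "force": force on the tool from outside, world axes, zero at the start; "moment": the same for the moment, N m; "grip_width": finger opening in m; "finger_force": force on a finger pad.
Only numpy, scipy, OpenCV 4.12 (cv2) and the standard library are available. Lean on these libraries where they do the work, as an engineer would, in place of code of your own. Each camera call takes 0.05 s, during which the arm holds its last target. There are 200 camera calls.

## Working session

There is one attempt and no reset: what is moved stays moved. The work goes in short steps, Python scripts to look and compute and a tool call to move; the robot and the scene stay as the last step left them, time stands still between calls to the robot, and variables do not carry over. Pictures are saved under pics/ and viewed, at most 10 in all, crops included, and the job is handed in when it is done.

Besides the shell and the picture viewer there is one more tool, called after "Call:" by a JSON object that holds its "api" and its "payload", one argument or row to a line. arm_command: Moves the arm, as the interface text tells. Its arguments: {"type":"object","properties":{"commands":{"type":"array"},"newtons":{"type":"number"}},"required":["commands"]}

```bash
mkdir -p pics
cat > h.py <<'E'
import numpy as np, cv2
from workcell import bot, grab_frame, ticket
def K(f):
    fl=240/np.tan(np.radians(f["vertical_fov"])/2)
    return np.array([[fl,0,f["cx"]],[0,fl,f["cy"]],[0,0,1.]]),np.array([f["k1"],0,0,0.])
def plane(f,px,z):
    k,d=K(f); R=np.array(f["R"]);t=np.array(f["t"])
    u=cv2.undistortPoints(np.array(px,float).reshape(-1,1,2),k,d).reshape(-1,2)
    c=-R.T@t; r=np.c_[u,np.ones(len(u))]@R
    return c+r*((z-c[2])/r[:,2])[:,None]
def proj(f,X):
    k,d=K(f);return cv2.projectPoints(np.array(X,float).reshape(-1,1,3),cv2.Rodrigues(np.array(f["R"],float))[0],np.array(f["t"],float),k,d)[0].reshape(-1,2)
def save(f,n,scale=1): cv2.imwrite("pics/"+n,cv2.cvtColor(f["image"],cv2.COLOR_RGB2BGR))
E
python3 - <<'E'
from h import *
import pickle
for n in("top","scene"):
    f=grab_frame(n);save(f,n+"0.png");pickle.dump(f,open(n+"0.pkl","wb"))
    R=np.array(f["R"]);print(n,-R.T@np.array(f["t"]),R[2])
print(bot.pinch_z,bot.observe())
E
```

```text
top [ 0.44429948 -0.38461155  0.89862212] [ 0.10379651 -0.00865182 -0.99456092]
scene [ 0.03415315 -0.95697977  0.38946877] [ 0.58430171  0.70005049 -0.41051288]
0.0187 {'clock': 0.1, 'qpos': array([ 1.03975059,  0.5219309 , -0.03633872,  1.59989835,  0.02119475,
        1.02110862, -0.1127703 ]), 'qd': array([-1.93653968e-03, -1.31596111e-03,  8.79132149e-04,  1.14768588e-03,
        6.48605725e-05, -2.65762302e-04,  6.09334165e-04]), 'joint_efforts': array([ 2.82593181e-03, -9.28490496e+01,  1.98373877e+00, -3.70536983e+01,
        1.80929073e-02,  5.26384480e-03,  2.12419445e-05]), 'position': array([ 0.27779683, -0.55956063,  0.23081666]), 'tool_rot': array([-3.14063374e+00,  5.59154885e-05,  4.60870572e-01]), 'force': array([ 0.75764288, -0.06860768, -0.13636244]), 'moment': array([-0.02919805,  0.0169624 , -0.00317741]), 'finger_force': 0.0, 'grip_width': 0.08540991367861529}
```

View pics/top0.png

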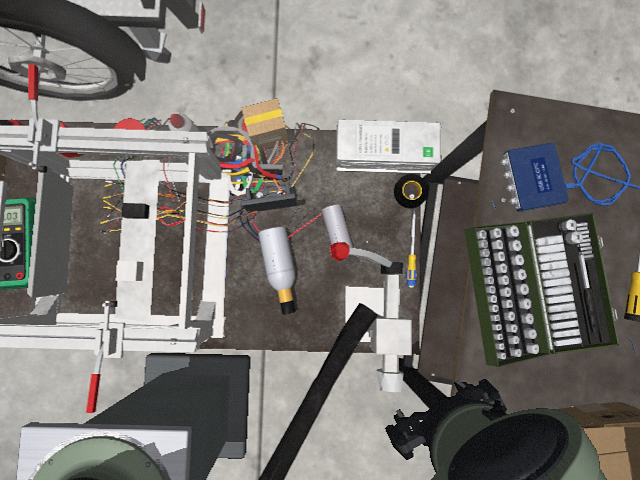

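View pics/scene0.png

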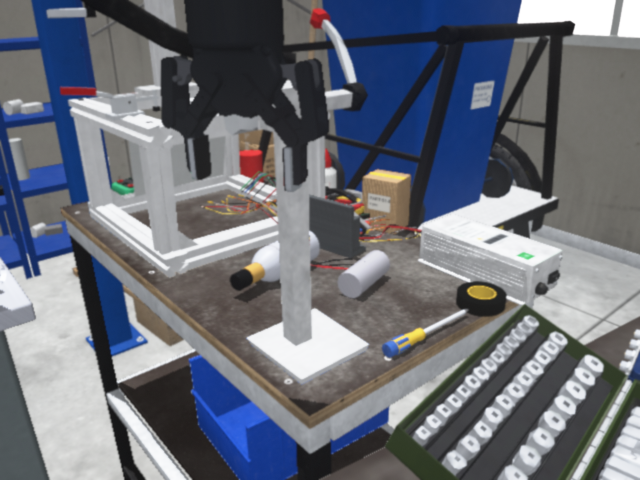

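The top view shows the cylinder from its foot at about (273,228) to its knob end at (289,312). The dark stop is at about (248-297, 190-208), and the bar is at (335,228). I'll zoom in and measure.

Run:
```python
from h import *
import pickle
f=pickle.load(open("top0.pkl","rb"));g=pickle.load(open("scene0.pkl","rb"))
a=cv2.resize(f["image"][170:325,225:365],None,fx=3.8,fy=3.8,interpolation=cv2.INTER_CUBIC)[:, :400+132]
b=cv2.resize(g["image"][180:300,220:400],None,fx=2.5,fy=2.5,interpolation=cv2.INTER_CUBIC)
cv2.imwrite("pics/z.png",a[:,:,::-1]);
print("axis foot/knob end",plane(f,[[273,229],[289,311]],0.027),"stop low",plane(f,[[249,208],[297,203]],0.0),"stop top",plane(f,[[245,200],[295,196]],0.09),"bar",plane(f,[[333,207],[341,250]],.02))
```

```text
axis foot/knob end [[ 0.53935936 -0.30983264  0.027     ]
 [ 0.38239136 -0.34668702  0.027     ]] stop low [[ 0.5834465  -0.25742431  0.        ]
 [ 0.59675567 -0.35394872  0.        ]] stop top [[ 0.58399487 -0.26223264  0.09      ]
 [ 0.59429565 -0.35293301  0.09      ]] bar [[ 0.58761983 -0.42612102  0.02      ]
 [ 0.50287252 -0.44400201  0.02      ]]
```

View pics/z.png

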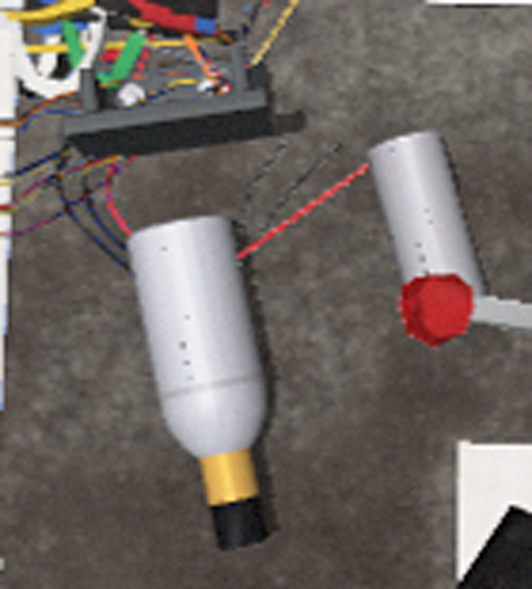

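Run:
```python
from h import *
import pickle
f=pickle.load(open("top0.pkl","rb"))
P=lambda l,z: plane(f,np.array(l)/3.8+[225,170],z)
lo=P([[80,158],[270,133]],0);to=P([[67,137],[268,105]],.09)
fo=P([[183,229]],.027)[0]; kn=P([[241,546]],.027)[0]; va=P([[234,500]],.027)[0]
print(lo,to,[np.arctan2(*(a[0]-a[1])[:2]) for a in(lo,to)])
d=kn-fo;print(fo,kn,np.linalg.norm(d),np.arctan2(-d[1],-d[0]),"bwjoint",va,np.linalg.norm(va-fo))
```

```text
[[ 0.57596139 -0.25181831  0.        ]
 [ 0.59259907 -0.35217229  0.        ]] [[ 0.57272006 -0.25844866  0.09      ]
 [ 0.59131001 -0.35399633  0.09      ]] [np.float64(-0.16429559779974287), np.float64(-0.19216133480000555)]
[ 0.53689165 -0.31023816  0.027     ] [ 0.37728959 -0.3457621   0.027     ] 0.16350770243429796 0.21900811925016597 bwjoint [ 0.40009917 -0.34140364  0.027     ] 0.14029779213857338
```

Run:
```python
from h import *
import pickle
f=pickle.load(open("top0.pkl","rb"))
for z in(.3,.36,.39):print(z,"redknob",plane(f,[[341,251]],z)[0],"black joint",plane(f,[[391,268]],z)[0])
print("post top",plane(f,[[376,319],[411,319],[376,354],[411,354]],.3),"left frame",plane(f,[[213,130],[213,330]],.23),"black bar end",plane(f,[[367,310]],.4))
print(proj(f,[[0,0,0],[.278,-.56,.231],[.398,-.341,.03]]))
g=pickle.load(open("scene0.pkl","rb"))
for z in(.3,.36,.39):print(z,proj(g,[plane(f,[[341,251]],z)[0]]))
```

```text
0.3 redknob [ 0.48286938 -0.42510733  0.3       ] black joint [ 0.46224568 -0.49226867  0.3       ]
0.36 redknob [ 0.47900352 -0.42104843  0.36      ] black joint [ 0.46044693 -0.48147818  0.36      ]
0.39 redknob [ 0.47707058 -0.41901898  0.39      ] black joint [ 0.45954755 -0.47608294  0.39      ]
post top [[ 0.39471845 -0.47331672  0.3       ]
 [ 0.39605631 -0.51946838  0.3       ]
 [ 0.34969339 -0.47402123  0.3       ]
 [ 0.35098279 -0.51980474  0.3       ]] left frame [[ 0.66655974 -0.22963951  0.23      ]
 [ 0.36623647 -0.24566567  0.23      ]] black bar end [[ 0.41245434 -0.44845048  0.4       ]]
[[ 97.67367934 510.83898586]
 [427.70258316 398.59222013]
 [286.24713716 302.75974764]]
0.3 [[324.73627945  81.44174116]]
0.36 [[319.49236358  29.23418408]]
0.39 [[316.73634497   1.85538285]]
```

Run:
```python
from h import *
import pickle
f=pickle.load(open("top0.pkl","rb"));g=pickle.load(open("scene0.pkl","rb"))
for z in(0,.1,.2,.3,.4,.5,.6):
  X=plane(f,[[367,310],[325,375],[270,470]],z);print(z,X[:,:2].round(3).tolist(),proj(g,X).round().tolist())
a=cv2.resize(g["image"][0:330,40:440],None,fx=1.8,fy=1.8,interpolation=cv2.INTER_CUBIC)
cv2.imwrite("pics/s.png",a[:,:,::-1])
```

```text
0 [[0.387, -0.5], [0.26, -0.42], [0.081, -0.32]] [[307.0, 344.0], [184.0, 355.0], [6.0, 374.0]]
0.1 [[0.393, -0.487], [0.28, -0.416], [0.121, -0.327]] [[303.0, 267.0], [189.0, 275.0], [24.0, 290.0]]
0.2 [[0.4, -0.474], [0.301, -0.412], [0.162, -0.334]] [[298.0, 183.0], [194.0, 188.0], [44.0, 199.0]]
0.3 [[0.406, -0.461], [0.321, -0.408], [0.202, -0.342]] [[292.0, 91.0], [199.0, 94.0], [66.0, 101.0]]
0.4 [[0.412, -0.448], [0.342, -0.404], [0.243, -0.349]] [[287.0, -8.0], [206.0, -7.0], [91.0, -4.0]]
0.5 [[0.419, -0.436], [0.362, -0.4], [0.283, -0.356]] [[281.0, -115.0], [214.0, -115.0], [119.0, -116.0]]
0.6 [[0.425, -0.423], [0.383, -0.396], [0.324, -0.363]] [[275.0, -229.0], [223.0, -230.0], [150.0, -233.0]]
```

View pics/s.png

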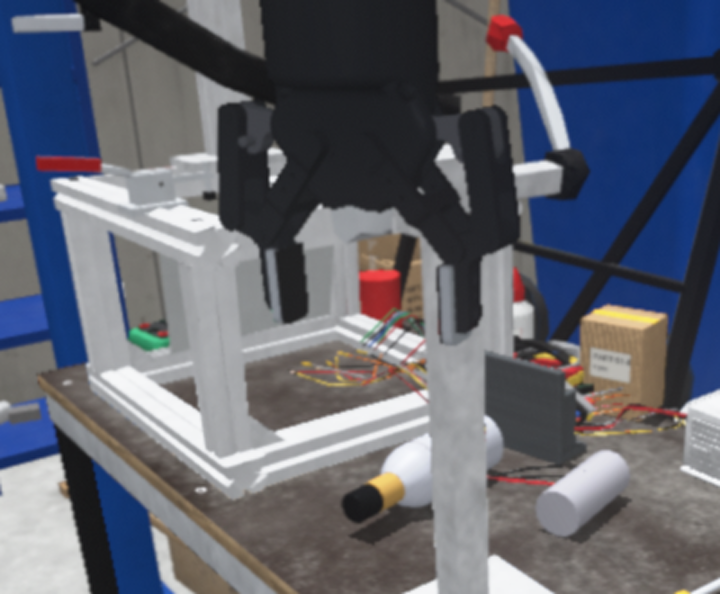

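The lever tube runs from the post at about (0.41,-0.46,0.31) to (0.24,-0.35,0.39). The red knob is at about (0.48,-0.42,0.37). I'll go up first, then across.

Call:
{"api": "arm_command", "payload": {
  "commands": [
    [[0,0,40],0,-1],
    [[0,0,45],0,-1],
    [[0,0,45],0,-1],
    [[0,0,45],0,-1],
    [[0,0,40],0,-1],
    [[0,0,0],0,-1]
  ],
  "newtons": 40
}}

```text
clock: 0.7
position: [0.2783, -0.5607, 0.4515]
tool_rot: [3.134, -0.001, 0.461]
force: [0.7, -1.1, -0.1]
grip_width: 0.0855
finger_force: 0.0
```

Call:
{"api": "arm_command", "payload": {
  "commands": [
    [[12,22,0],-0.03,-1],
    [[12,22,0],-0.03,-1],
    [[12,22,0],-0.03,-1],
    [[12,22,0],-0.03,-1],
    [[12,22,0],-0.03,-1],
    [[12,22,0],-0.03,-1],
    [[12,22,0],-0.03,-1],
    [[12,22,0],-0.03,-1],
    [[12,22,0],0,-1],
    [[12,22,0],0,-1],
    [[0,0,0],0,-1],
    [[0,0,0],0,-1]
  ]
}}

```text
clock: 1.9
position: [0.3978, -0.3397, 0.446]
tool_rot: [-3.141, 0.0, 0.222]
force: [-0.1, -0.1, -0.1]
grip_width: 0.0855
finger_force: 0.0
```

Call:
{"api": "arm_command", "payload": {
  "commands": [
    [[0,0,-35],0,-1],
    [[0,0,-35],0,-1],
    [[0,0,-35],0,-1],
    [[0,0,-35],0,-1],
    [[0,0,-35],0,-1],
    [[0,0,-35],0,-1],
    [[0,0,-35],0,-1],
    [[0,0,-35],0,-1],
    [[0,0,-20],0,-1],
    [[0,0,0],0,-1],
    [[0,0,0],0,-1]
  ]
}}

```text
clock: 3.0
position: [0.3976, -0.3405, 0.1466]
tool_rot: [-3.142, 0.0, 0.22]
force: [0.4, -0.2, 1.0]
grip_width: 0.0855
finger_force: 0.0
```

Run:
```python
from h import *
import pickle
f=grab_frame("wrist");save(f,"w1.png");pickle.dump(f,open("w1.pkl","wb"))
R=np.array(f["R"]);print(-R.T@np.array(f["t"]),R[2]);o=bot.observe();print(o["position"],o["force"])
```

```text
[ 0.46102983 -0.32534312  0.28988966] [-0.25658436 -0.05745301 -0.96481274]
[ 0.39801614 -0.34058672  0.14725837] [0.19836001 0.11845146 0.56035894]
```

View pics/w1.png

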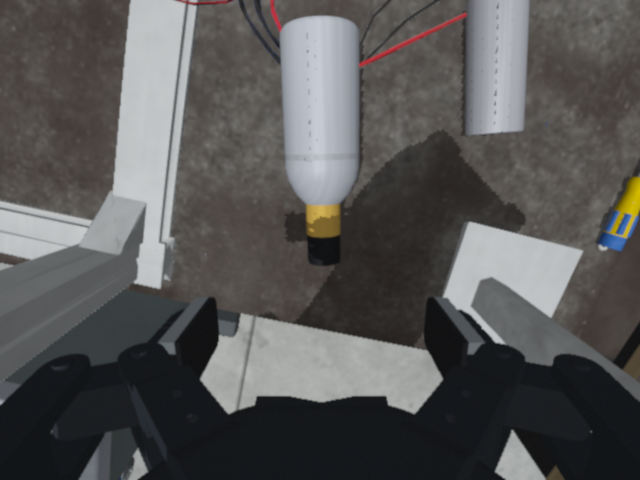

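The wrist view shows the valve centred on about column 323. The brass starts at row 205, the brass/black joint is at about (323,236), the knob ends at about (323,264), and the foot is at about (320,20).

Run:
```python
from h import *
import pickle
f=pickle.load(open("w1.pkl","rb"))
p=plane(f,[[323.5,262],[323,236],[322.5,207],[320,25]],.027)
print(p, np.linalg.norm(p[0]-p[3]),np.linalg.norm(p[0]-p[2]))
d=p[0]-p[3];print(np.arctan2(-d[1],-d[0]))
print("proj foot centre line guess",proj(f,[[.537,-.310,.027],[.537,-.310,.054],[.398,-.341,.027]]))
```

```text
[[ 0.37730519 -0.34612361  0.027     ]
 [ 0.39802495 -0.34103475  0.027     ]
 [ 0.42018386 -0.3356385   0.027     ]
 [ 0.54131952 -0.30659985  0.027     ]] 0.1687092919603282 0.044142015971472465
0.23646899211857803
proj foot centre line guess [[323.48831535  33.03433345]
 [323.78944871  18.61936008]
 [322.94953347 236.02082166]]
```

Call:
{"api": "arm_command", "payload": {
  "commands": [
    [[0,0,-25],0,-1],
    [[0,0,-25],0,-1],
    [[0,0,-25],0,-1],
    [[0,0,-25],0,-1],
    [[0,0,-20],0,-1],
    [[0,0,-11],0,-1],
    [[0,0,-6],0,-1],
    [[0,0,0],0,-1],
    [[0,0,0],0,-1]
  ]
}}

```text
clock: 3.95
position: [0.3983, -0.3402, 0.0102]
tool_rot: [3.141, -0.001, 0.221]
force: [0.2, 0.4, 0.3]
grip_width: 0.0852
finger_force: 0.0
```

Call:
{"api": "arm_command", "payload": {
  "commands": [
    [[0,0,0],0,0],
    [[0,0,0],0,0.2],
    [[0,0,0],0,0.35],
    [[0,0,0],0,0.5],
    [[0,0,0],0,0.7],
    [[0,0,0],0,0.9],
    [[0,0,0],0,1],
    [[0,0,0],0,1],
    [[0,0,0],0,1]
  ],
  "newtons": 35
}}

```text
clock: 4.85
position: [0.3979, -0.3399, 0.0093]
tool_rot: [3.142, -0.0, 0.221]
force: [-1.2, -0.3, 4.0]
grip_width: 0.0247
finger_force: 34.8
```

Call:
{"api": "arm_command", "payload": {
  "commands": [
    [[0,0,0],-0.02,1],
    [[0,0,0],-0.02,1],
    [[4.9,0.9,0],0,1],
    [[4.9,0.9,0],0,1],
    [[4.9,0.9,0],0,1],
    [[4.9,0.9,0],0,1],
    [[4.9,0.9,0],0,1],
    [[4.9,0.9,0],0,1],
    [[4.9,0.9,0],0,1],
    [[0,0,0],0,1],
    [[0,0,0],0,1]
  ]
}}

```text
clock: 5.95
position: [0.4324, -0.3336, 0.0093]
tool_rot: [3.141, -0.0, 0.18]
force: [0.1, -0.2, 2.4]
grip_width: 0.0249
finger_force: 34.9
```

Run:
```python
from h import *
import pickle
f=grab_frame("wrist");pickle.dump(f,open("w2.pkl","wb"));g=grab_frame("top")
a=np.hstack([cv2.resize(f["image"][:300,150:500],(350,300)),cv2.resize(g["image"][180:300,230:350],(300,300),interpolation=cv2.INTER_CUBIC)])
cv2.imwrite("pics/w2.png",a[:,:,::-1]);print(bot.observe()["force"])
```

```text
[ 0.68175277 -1.61270945  1.79755526]
```

View pics/w2.png

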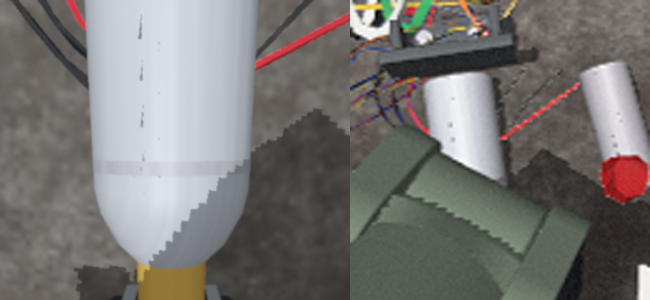

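The left crop shows the bottle held squarely. The right crop shows the foot about 5 to 10 mm short of the stop face and centred on it. I'll creep forward until it touches.

Call:
{"api": "arm_command", "payload": {
  "commands": [
    [[2,0.36,0],0,1],
    [[2,0.36,0],0,1],
    [[2,0.36,0],0,1],
    [[0,0,0],0,1]
  ]
}}

```text
clock: 6.45
position: [0.4376, -0.3326, 0.0092]
tool_rot: [-3.141, 0.001, 0.18]
force: [-4.6, -0.0, 4.0]
grip_width: 0.0248
finger_force: 35.1
```

Call:
{"api": "arm_command", "payload": {
  "commands": [
    [[1,0.18,0],0,1],
    [[1,0.18,0],0,1],
    [[0,0,0],0,1]
  ]
}}

```text
clock: 6.75
position: [0.4394, -0.3322, 0.0092]
tool_rot: [-3.141, 0.001, 0.18]
force: [-5.3, -0.2, 4.7]
grip_width: 0.0247
finger_force: 35.1
```

Call:
{"api": "arm_command", "payload": {
  "commands": [
    [[1,0.18,0],0,1],
    [[1,0.18,0],0,1],
    [[0,0,0],0,1]
  ]
}}

```text
clock: 7.05
position: [0.4405, -0.332, 0.0091]
tool_rot: [-3.141, 0.003, 0.18]
force: [-9.8, -2.4, 8.1]
grip_width: 0.0252
finger_force: 35.5
```

Call:
{"api": "arm_command", "payload": {
  "commands": [
    [[1,0.18,0],0,1],
    [[0,0,0],0,1],
    [[0,0,0],0,1]
  ]
}}

```text
clock: 7.35
position: [0.4405, -0.332, 0.0091]
tool_rot: [-3.14, 0.004, 0.179]
force: [-14.2, -2.9, 11.1]
grip_width: 0.0248
finger_force: 35.8
```

Run:
```python
import numpy as np
th=np.radians(np.linspace(0,90,46))
s=142*(1-np.cos(th))-27*np.sin(th);z=142*np.sin(th)-27*(1-np.cos(th))
P=np.round(np.c_[s*.984,s*.178,z],1);D=np.diff(P,axis=0).round(1)
for i in range(0,45,15):print([[r.tolist(),0,1] for r in D[i:i+15]],P[min(i+15,45)])
```

```text
[[[-0.8, -0.2, 4.9], 0, 1], [[-0.7, -0.1, 4.9], 0, 1], [[-0.5, -0.1, 4.9], 0, 1], [[-0.3, 0.0, 4.8], 0, 1], [[-0.2, -0.1, 4.7], 0, 1], [[0.0, 0.1, 4.7], 0, 1], [[0.2, 0.0, 4.7], 0, 1], [[0.4, 0.1, 4.5], 0, 1], [[0.5, 0.1, 4.5], 0, 1], [[0.7, 0.1, 4.3], 0, 1], [[0.9, 0.1, 4.3], 0, 1], [[1.1, 0.2, 4.2], 0, 1], [[1.2, 0.3, 4.1], 0, 1], [[1.4, 0.2, 4.0], 0, 1], [[1.5, 0.3, 3.9], 0, 1]] [ 5.4  1.  67.4]
[[[1.8, 0.3, 3.7], 0, 1], [[1.8, 0.3, 3.7], 0, 1], [[2.1, 0.4, 3.5], 0, 1], [[2.2, 0.4, 3.4], 0, 1], [[2.3, 0.4, 3.3], 0, 1], [[2.5, 0.5, 3.1], 0, 1], [[2.7, 0.5, 3.0], 0, 1], [[2.8, 0.5, 2.8], 0, 1], [[2.9, 0.5, 2.7], 0, 1], [[3.1, 0.5, 2.5], 0, 1], [[3.2, 0.6, 2.4], 0, 1], [[3.3, 0.6, 2.3], 0, 1], [[3.5, 0.7, 2.0], 0, 1], [[3.6, 0.6, 1.9], 0, 1], [[3.7, 0.7, 1.8], 0, 1]] [ 46.9   8.5 109.5]
[[[3.8, 0.7, 1.6], 0, 1], [[3.9, 0.7, 1.4], 0, 1], [[4.0, 0.7, 1.2], 0, 1], [[4.2, 0.8, 1.1], 0, 1], [[4.2, 0.7, 0.9], 0, 1], [[4.3, 0.8, 0.7], 0, 1], [[4.4, 0.8, 0.5], 0, 1], [[4.4, 0.8, 0.4], 0, 1], [[4.6, 0.8, 0.2], 0, 1], [[4.6, 0.9, 0.0], 0, 1], [[4.7, 0.8, -0.1], 0, 1], [[4.7, 0.9, -0.4], 0, 1], [[4.8, 0.8, -0.5], 0, 1], [[4.8, 0.9, -0.6], 0, 1], [[4.9, 0.9, -0.9], 0, 1]] [113.2  20.5 115. ]
```

Call:
{"api": "arm_command", "payload": {
  "commands": [
    [[-0.8,-0.2,4.9],0,1],
    [[-0.7,-0.1,4.9],0,1],
    [[-0.5,-0.1,4.9],0,1],
    [[-0.3,0.0,4.8],0,1],
    [[-0.2,-0.1,4.7],0,1],
    [[0.0,0.1,4.7],0,1],
    [[0.2,0.0,4.7],0,1],
    [[0.4,0.1,4.5],0,1]
  ]
}}

```text
clock: 8.15
position: [0.4402, -0.3317, 0.0471]
tool_rot: [-3.14, 0.002, 0.18]
force: [-5.0, -1.4, -2.8]
grip_width: 0.0247
finger_force: 35.3
```

Call:
{"api": "arm_command", "payload": {
  "commands": [
    [[0.5,0.1,4.5],0,1],
    [[0.7,0.1,4.3],0,1],
    [[0.9,0.1,4.3],0,1],
    [[1.1,0.2,4.2],0,1],
    [[1.2,0.3,4.1],0,1],
    [[1.4,0.2,4.0],0,1],
    [[1.5,0.3,3.9],0,1],
    [[1.8,0.3,3.7],0,1],
    [[1.8,0.3,3.7],0,1],
    [[2.1,0.4,3.5],0,1]
  ]
}}

```text
clock: 9.15
position: [0.4519, -0.3298, 0.0872]
tool_rot: [-3.14, 0.004, 0.179]
force: [-14.8, -3.7, 2.6]
grip_width: 0.0247
finger_force: 36.6
```

Run:
```python
from h import *
f=grab_frame("scene");g=grab_frame("wrist")
a=np.hstack([cv2.resize(f["image"][150:310,200:400],(500,400),interpolation=cv2.INTER_CUBIC),cv2.resize(g["image"],(300,400))[:]])
cv2.imwrite("pics/m1.png",a[:,:,::-1]);o=bot.observe();print(o["force"],o["position"])
```

```text
[-13.88788355  -2.82462039   1.64906711] [ 0.45212708 -0.32980579  0.08746509]
```

View pics/m1.png

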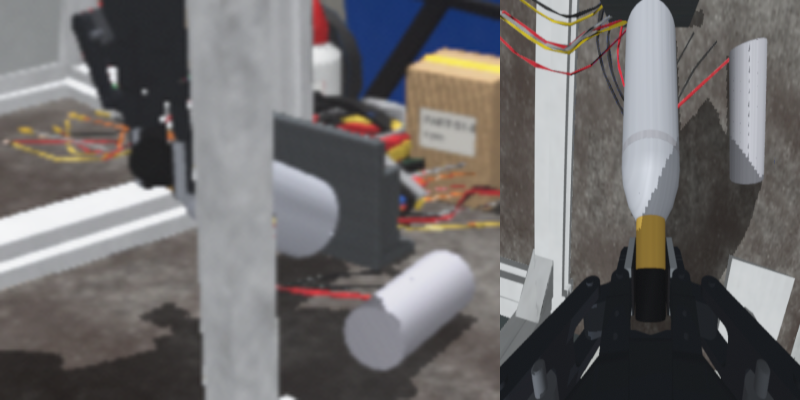

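The foot disc is visible beside the post, at about (308,210) in the crop. Next I'll check whether its lower rim is on the table.

Run:
```python
from h import *
f=grab_frame("scene")
n=np.array([.984,.178,0]);t=np.array([-.178,.984,0]);up=np.array([0,0,1.])
v=np.array([.4519,-.3298,.0872+.0187])
vis=f["image"].copy()
for th,lift in((36,None),):
  a=np.radians(th)
  # tilt from valve height with foot on the table: 27cos+142sin=z
  from scipy.optimize import brentq
  T=brentq(lambda q:27*np.cos(q)+142*np.sin(q)-v[2]*1000,0,1.3);print("tilt if down",np.degrees(T))
  for q,c in((T,(255,0,0)),(T-.15,(0,255,0))):
    ax=-n*np.cos(q)+up*np.sin(q); ft=v-.142*ax; u=n*np.sin(q)+up*np.cos(q)
    print(np.degrees(q),ft,"upper rim vs face s", (ft+.027*u)@n)
    c0=[ft+.027*(np.cos(b)*u+np.sin(b)*t) for b in np.linspace(0,6.3,40)]
    c1=[x+.092*ax for x in c0]
    for cc in(c0,c1): cv2.polylines(vis,[proj(f,cc).round().astype(int).reshape(-1,1,2)],True,c,1)
# stop outline
F=np.array([.583,-.304,0])
for k in range(1):
  pts=[F-.05*t,F+.05*t,F+.05*t+.09*up,F-.05*t+.09*up]
  cv2.polylines(vis,[proj(f,pts).round().astype(int).reshape(-1,1,2)],True,(255,255,0),1)
print("face s",F@n)
cv2.imwrite("pics/m2.png",cv2.resize(vis[150:300,220:380],(800,750)[:2],interpolation=cv2.INTER_CUBIC)[:600,:,::-1])
```

```text
tilt if down 36.343118405590005
36.343118405590005 [ 0.56444846 -0.30944062  0.02174803] upper rim vs face s 0.5163366234803328
27.748751478627657 [ 0.57555897 -0.3074308   0.03978548] upper rim vs face s 0.5241976621548194
face s 0.5195599999999999
```

View pics/m2.png

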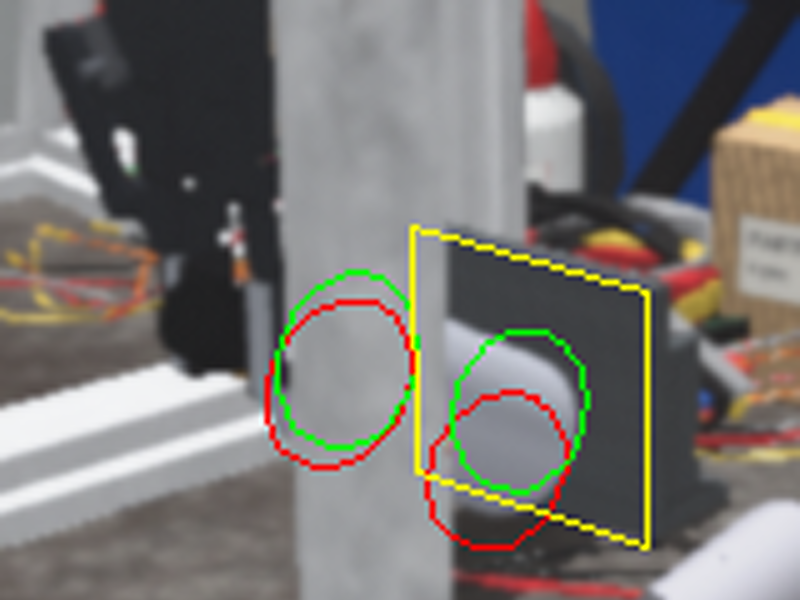

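The image bottom edge falls between the two outlines, which means about 31° tilt with the foot lifted roughly 8 to 10 mm. Friction on the face carried it up because I pushed too hard. I'll ease off the push and set it back down before continuing.

Call:
{"api": "arm_command", "payload": {
  "commands": [
    [[-2,-0.4,-1],0,1],
    [[-2,-0.4,-2],0,1],
    [[-1,-0.2,-2],0,1],
    [[-1,-0.2,-2],0,1],
    [[0,0,-1.5],0,1],
    [[0,0,0],0,1]
  ]
}}

```text
clock: 9.9
position: [0.4482, -0.331, 0.0792]
tool_rot: [3.141, -0.0, 0.181]
force: [-3.1, -1.2, 4.2]
grip_width: 0.0248
finger_force: 37.2
```

```bash
cat > ov.py <<'E'
from h import *
from scipy.optimize import brentq
def ov(name,L=.143):
  f=grab_frame("scene");o=bot.observe()
  n=np.array([.984,.178,0]);t=np.array([-.178,.984,0]);up=np.array([0,0,1.])
  v=np.array(o["position"])+[0,0,.0187]; vis=cv2.resize(f["image"][130:300,220:380],None,fx=4,fy=4,interpolation=cv2.INTER_CUBIC)
  z=min(v[2],np.hypot(L,.027)-1e-5)
  T=brentq(lambda q:.027*np.cos(q)+L*np.sin(q)-z,0,1.385)
  print(o["clock"],o["position"],o["force"].round(1),"tilt",np.degrees(T))
  for q,c in((T,(255,0,0)),(T-.1,(0,255,0))):
    ax=-n*np.cos(q)+up*np.sin(q); ft=v-L*ax; u=n*np.sin(q)+up*np.cos(q)
    print("rim s",(ft+.027*u)@n)
    c0=[ft+.027*(np.cos(b)*u+np.sin(b)*t) for b in np.linspace(0,6.3,40)]
    cv2.polylines(vis,[((proj(f,c0)-[220,130])*4).round().astype(int).reshape(-1,1,2)],True,c,1)
  vis=vis[80:]
  cv2.imwrite("pics/"+name,vis[:600,:,::-1])
E
python3 -c "from ov import *;ov('m3.png')"
```

```text
9.95 [ 0.44836363 -0.33094386  0.07921127] [-3.6  0.1  3.2] tilt 31.591836462925812
rim s 0.5182256214084748
rim s 0.5227289083549747
```

View pics/m3.png

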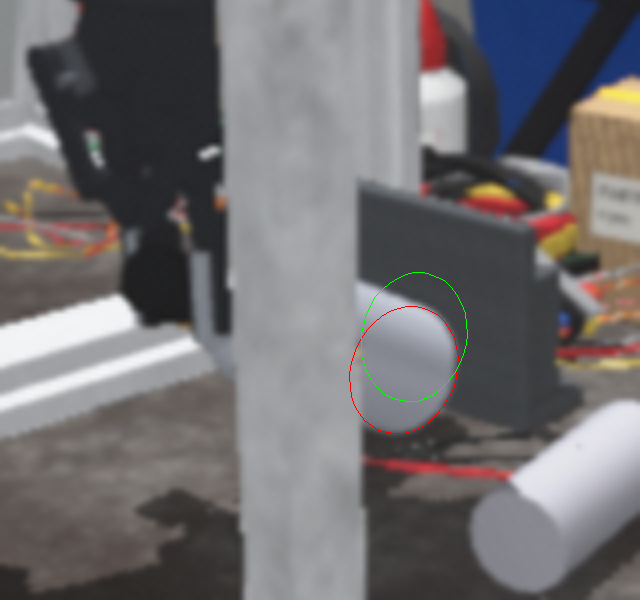

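The foot now matches the foot-on-table outline (red), and it is touching the face with a light push. I'll add a numeric tilt fit to monitor the lift and continue in short steps.

```bash
cat > fit.py <<'E'
from h import *
def fit(L=.143,r=.027):
  f=grab_frame("scene");o=bot.observe();im=cv2.GaussianBlur(cv2.cvtColor(f["image"],cv2.COLOR_RGB2GRAY).astype(np.float32),(0,0),.7)
  n=np.array([.984,.178,0]);t=np.array([-.178,.984,0]);up=np.array([0,0,1.])
  v=np.array(o["position"])+[0,0,.0187];best=[]
  b=np.linspace(0,2*np.pi,120)[:,None]
  for q in np.radians(np.arange(20,93,.5)):
    ax=-n*np.cos(q)+up*np.sin(q);ft=v-L*ax;u=n*np.sin(q)+up*np.cos(q)
    def S(r):
      p=proj(f,ft+r*(np.cos(b)*u+np.sin(b)*t));return p,im[p[:,1].round().astype(int),p[:,0].round().astype(int)]
    p,i=S(r-.0025);_,e=S(r+.0025); w=np.cos(b[:,0])<-.2
    m=(p[:,0]>312)&w
    if m.sum()>8:best.append((np.mean((i-e)[m]),np.degrees(q),(ft-r*u)[2]*1e3,(ft+r*u)@n*1e3))
  best.sort(reverse=True);print(o["clock"],o["position"].round(4),o["force"].round(1))
  for x in best[:3]:print("score %.1f tilt %.1f lowrim z %.1f rim s %.1f"%x)
if __name__=="__main__":fit()
E
python3 fit.py
python3 - <<'E'
import numpy as np
th=np.radians(np.linspace(31.6,90,31))
s=143*(1-np.cos(th))-27*np.sin(th);z=143*np.sin(th)-27*(1-np.cos(th));s-=s[0];z-=z[0]
P=np.round(np.c_[s*.984,s*.178,z],1);D=np.diff(P,axis=0).round(1)
for i in range(0,30,6):print([[r.tolist(),0,1] for r in D[i:i+6]],P[i+6])
E
```

```text
10.0 [ 0.4485 -0.3309  0.0793] [-4.2 -0.9  3.2]
score 50.8 tilt 31.0 lowrim z 1.2 rim s 518.9
score 46.7 tilt 31.5 lowrim z 0.2 rim s 518.4
score 44.3 tilt 30.5 lowrim z 2.1 rim s 519.3
[[[1.8, 0.3, 3.6], 0, 1], [[2.0, 0.4, 3.5], 0, 1], [[2.1, 0.4, 3.3], 0, 1], [[2.3, 0.4, 3.3], 0, 1], [[2.4, 0.4, 3.1], 0, 1], [[2.5, 0.5, 3.0], 0, 1]] [13.1  2.4 19.8]
[[[2.7, 0.5, 2.8], 0, 1], [[2.8, 0.5, 2.7], 0, 1], [[3.0, 0.5, 2.6], 0, 1], [[3.1, 0.6, 2.4], 0, 1], [[3.2, 0.5, 2.2], 0, 1], [[3.3, 0.6, 2.2], 0, 1]] [31.2  5.6 34.7]
[[[3.5, 0.7, 1.9], 0, 1], [[3.6, 0.6, 1.8], 0, 1], [[3.6, 0.7, 1.7], 0, 1], [[3.8, 0.7, 1.5], 0, 1], [[3.9, 0.7, 1.3], 0, 1], [[4.0, 0.7, 1.2], 0, 1]] [53.6  9.7 44.1]
[[[4.1, 0.7, 1.0], 0, 1], [[4.1, 0.8, 0.8], 0, 1], [[4.3, 0.8, 0.7], 0, 1], [[4.3, 0.7, 0.5], 0, 1], [[4.4, 0.8, 0.3], 0, 1], [[4.5, 0.8, 0.2], 0, 1]] [79.3 14.3 47.6]
[[[4.5, 0.9, 0.0], 0, 1], [[4.6, 0.8, -0.2], 0, 1], [[4.6, 0.8, -0.3], 0, 1], [[4.7, 0.9, -0.5], 0, 1], [[4.7, 0.8, -0.7], 0, 1], [[4.8, 0.9, -0.8], 0, 1]] [107.2  19.4  45.1]
```

Call:
{"api": "arm_command", "payload": {
  "commands": [
    [[1.8,0.3,3.2],0,1],
    [[2.0,0.4,3.3],0,1],
    [[2.1,0.4,3.3],0,1],
    [[2.3,0.4,3.3],0,1],
    [[2.4,0.4,3.1],0,1],
    [[2.5,0.5,3.0],0,1]
  ],
  "newtons": 25
}}

```text
clock: 10.6
position: [0.4616, -0.3282, 0.0985]
tool_rot: [-3.142, 0.0, 0.181]
force: [-0.6, 0.4, -4.8]
grip_width: 0.0253
finger_force: 37.6
```

```bash
python3 fit.py
```

```text
10.65 [ 0.4622 -0.3282  0.099 ] [ 1.   0.6 -4.4]
score 53.1 tilt 41.5 lowrim z 2.7 rim s 521.4
score 53.0 tilt 42.0 lowrim z 1.9 rim s 520.7
score 48.2 tilt 42.5 lowrim z 1.2 rim s 520.1
```

Call:
{"api": "arm_command", "payload": {
  "commands": [
    [[0,0,-2],0,1],
    [[1,0.2,-1],0,1],
    [[0,0,0],0,1]
  ],
  "newtons": 25
}}

```text
clock: 10.95
position: [0.4607, -0.329, 0.0957]
tool_rot: [3.142, 0.002, 0.179]
force: [-13.2, 0.1, 16.9]
grip_width: 0.025
finger_force: 39.7
```

```bash
python3 fit.py
```

```text
11.0 [ 0.4607 -0.329   0.0957] [-13.3  -0.7  16.5]
score 53.2 tilt 40.5 lowrim z 1.0 rim s 521.1
score 48.4 tilt 41.0 lowrim z 0.2 rim s 520.4
score 47.4 tilt 40.0 lowrim z 1.8 rim s 521.7
```

Call:
{"api": "arm_command", "payload": {
  "commands": [
    [[2.0,0.4,3.8],0,1],
    [[2.5,0.5,3.0],0,1],
    [[2.7,0.5,2.8],0,1],
    [[2.8,0.5,2.7],0,1],
    [[3.0,0.5,2.5],0,1],
    [[0,0,0],0,1]
  ]
}}

```text
clock: 11.6
position: [0.4761, -0.3256, 0.1104]
tool_rot: [3.141, -0.001, 0.181]
force: [0.4, -0.0, -4.8]
grip_width: 0.0246
finger_force: 38.7
```

```bash
python3 fit.py
```

```text
11.65 [ 0.4758 -0.3256  0.1102] [ 0.9  0.1 -5.3]
score 56.7 tilt 49.5 lowrim z 2.6 rim s 523.7
score 55.8 tilt 50.0 lowrim z 2.0 rim s 522.9
score 55.2 tilt 50.5 lowrim z 1.4 rim s 522.0
```

Call:
{"api": "arm_command", "payload": {
  "commands": [
    [[0,0,-2],0,1],
    [[2.5,0.5,2.0],0,1],
    [[3.1,0.6,2.3],0,1],
    [[3.2,0.5,2.1],0,1],
    [[3.3,0.6,2.1],0,1],
    [[3.5,0.7,1.8],0,1],
    [[0,0,0],0,1]
  ]
}}

```text
clock: 12.35
position: [0.4915, -0.3228, 0.1185]
tool_rot: [3.141, -0.0, 0.181]
force: [-1.8, -0.1, -2.7]
grip_width: 0.0248
finger_force: 40.0
```

```bash
python3 fit.py
```

```text
12.4 [ 0.4913 -0.3228  0.1184] [-1.2 -1.2 -1.7]
score 59.6 tilt 57.5 lowrim z 2.0 rim s 525.6
score 57.7 tilt 58.0 lowrim z 1.5 rim s 524.6
score 54.0 tilt 58.5 lowrim z 1.0 rim s 523.7
```

Call:
{"api": "arm_command", "payload": {
  "commands": [
    [[3.6,0.6,0.8],0,1],
    [[3.7,0.7,1.6],0,1],
    [[3.8,0.7,1.4],0,1],
    [[3.9,0.7,1.2],0,1],
    [[4.0,0.7,1.0],0,1],
    [[4.0,0.7,0.7],0,1],
    [[0,0,0],0,1]
  ]
}}

```text
clock: 13.1
position: [0.5146, -0.3187, 0.1252]
tool_rot: [3.141, -0.001, 0.181]
force: [-2.0, -1.2, 0.2]
grip_width: 0.0246
finger_force: 42.9
```

```bash
python3 fit.py
```

```text
13.15 [ 0.5144 -0.3187  0.1251] [-1.8 -0.7  0.3]
score 52.1 tilt 68.5 lowrim z 0.9 rim s 526.9
score 50.3 tilt 69.0 lowrim z 0.7 rim s 525.9
score 46.9 tilt 69.5 lowrim z 0.4 rim s 524.8
```

Call:
{"api": "arm_command", "payload": {
  "commands": [
    [[4.2,0.8,0.5],0,1],
    [[4.3,0.8,0.3],0,1],
    [[4.3,0.8,0.1],0,1],
    [[4.4,0.8,0.0],0,1],
    [[4.4,0.8,-0.1],0,1],
    [[4.5,0.8,-0.3],0,1],
    [[0,0,0],0,1]
  ]
}}

```text
clock: 13.85
position: [0.5412, -0.3139, 0.1262]
tool_rot: [3.141, -0.002, 0.181]
force: [-0.5, -0.8, 6.1]
grip_width: 0.0253
finger_force: 47.6
```

```bash
python3 fit.py
```

```text
13.9 [ 0.541  -0.314   0.1262] [-0.4 -0.2  6.3]
score 47.7 tilt 80.0 lowrim z -0.7 rim s 527.9
score 45.9 tilt 79.5 lowrim z -0.7 rim s 529.1
score 42.7 tilt 79.0 lowrim z -0.7 rim s 530.3
```

Call:
{"api": "arm_command", "payload": {
  "commands": [
    [[3.5,0.6,-0.3],0,1],
    [[3.5,0.6,-0.4],0,1],
    [[3.0,0.5,-0.4],0,1],
    [[2.0,0.4,-0.3],0,1],
    [[2.0,0.4,-0.2],0,1],
    [[0,0,0],0,1]
  ]
}}

```text
clock: 14.5
position: [0.5549, -0.3116, 0.1247]
tool_rot: [3.141, -0.002, 0.181]
force: [-2.1, -1.2, 8.2]
grip_width: 0.0247
finger_force: 49.3
```

```bash
python3 fit.py
```

```text
14.55 [ 0.5549 -0.3116  0.1247] [-0.9 -1.4  8.1]
score 44.7 tilt 84.0 lowrim z -1.6 rim s 532.3
score 39.8 tilt 83.5 lowrim z -1.7 rim s 533.5
score 36.5 tilt 84.5 lowrim z -1.5 rim s 531.1
```

Call:
{"api": "arm_command", "payload": {
  "commands": [
    [[1.5,0.3,0],0,1],
    [[1.5,0.3,-0.1],0,1],
    [[0,0,0],0,1]
  ]
}}

```text
clock: 14.85
position: [0.5576, -0.3109, 0.1242]
tool_rot: [3.141, -0.001, 0.181]
force: [-1.7, -0.2, 6.6]
grip_width: 0.025
finger_force: 49.4
```

Call:
{"api": "arm_command", "payload": {
  "commands": [
    [[1.5,0.3,0],0,1],
    [[1,0.2,0],0,1],
    [[0,0,0],0,1]
  ]
}}

```text
clock: 15.15
position: [0.5599, -0.3103, 0.1239]
tool_rot: [3.141, -0.0, 0.181]
force: [-2.1, -1.5, 3.0]
grip_width: 0.0249
finger_force: 49.2
```

```bash
python3 fit.py
```

```text
15.2 [ 0.5598 -0.3104  0.1239] [-1.2 -1.3  2.6]
score 39.8 tilt 85.5 lowrim z -2.1 rim s 533.7
score 36.2 tilt 85.0 lowrim z -2.2 rim s 535.0
score 33.1 tilt 88.0 lowrim z -1.3 rim s 527.6
```

Call:
{"api": "arm_command", "payload": {
  "commands": [
    [[1,0.2,0],0,1],
    [[1,0.2,0],0,1],
    [[0,0,0],0,1]
  ]
}}

```text
clock: 15.5
position: [0.5615, -0.3099, 0.1236]
tool_rot: [-3.141, 0.0, 0.181]
force: [-1.9, -1.3, -1.1]
grip_width: 0.0248
finger_force: 49.0
```

Call:
{"api": "arm_command", "payload": {
  "commands": [
    [[1,0.2,0],0,1],
    [[1,0.2,0],0,1],
    [[0,0,0],0,1]
  ]
}}

```text
clock: 15.8
position: [0.5635, -0.3093, 0.1236]
tool_rot: [-3.141, 0.0, 0.181]
force: [-2.2, -1.4, -4.7]
grip_width: 0.0248
finger_force: 48.7
```

Call:
{"api": "arm_command", "payload": {
  "commands": [
    [[0,0,-1],0,1],
    [[0,0,0],0,1]
  ]
}}

```text
clock: 16.0
position: [0.564, -0.3094, 0.1232]
tool_rot: [3.141, -0.001, 0.181]
force: [-1.9, -0.3, 0.5]
grip_width: 0.0246
finger_force: 49.3
```

Run:
```python
from h import *
f=grab_frame("scene");g=grab_frame("wrist");h=grab_frame("top")
a=np.hstack([cv2.resize(f["image"][130:280,280:380],(400,600),interpolation=cv2.INTER_CUBIC),np.vstack([cv2.resize(g["image"],(400,300)),cv2.resize(h["image"][150:270,220:380],(400,300),interpolation=cv2.INTER_CUBIC)])])
cv2.imwrite("pics/e1.png",a[:,:,::-1]);o=bot.observe();print(o["force"],o["position"])
```

```text
[-0.06432153 -0.191132    2.47386868] [ 0.56387285 -0.30944719  0.12309597]
```

View pics/e1.png

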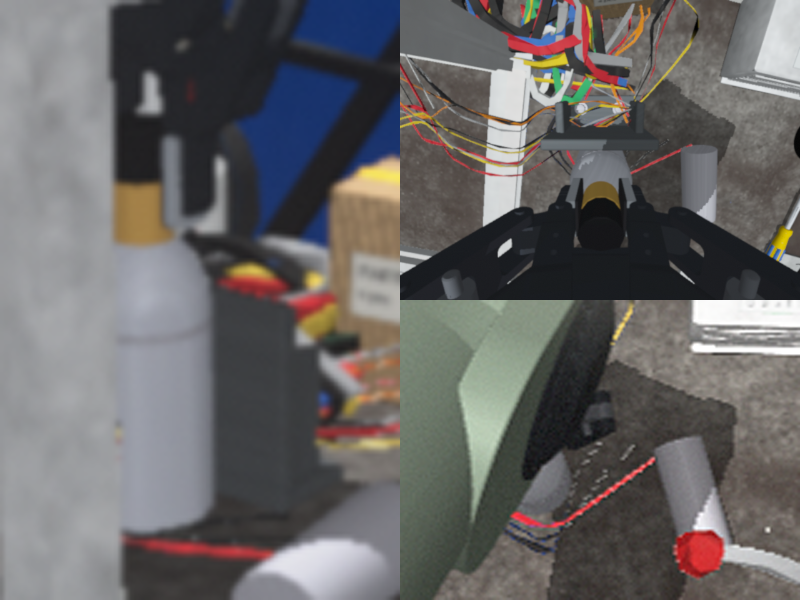

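The cylinder stands essentially upright in the grip: the side view shows the wall vertical and the foot on the table at row ~525, and the bar hasn't moved. In the wrist view the top edge of the stop is at about (320,238). I'll use that to check the gap.

Run:
```python
from h import *
f=grab_frame("wrist");n=np.array([.984,.178,0]);o=bot.observe()
im=cv2.cvtColor(f["image"],cv2.COLOR_RGB2GRAY)
p=plane(f,[[260,238],[320,238],[390,238]],.09);print(p,p@n*1e3,"axis s",o["position"]@n*1e3,o["force"])
for c in (250,320,390):print(c,im[205:290:2,c])
s=grab_frame("scene");i=cv2.cvtColor(s["image"],cv2.COLOR_RGB2GRAY)
# right silhouette edge of wall at rows -> slope ; predicted for upright at tcp axis
t=np.array([-.178,.984,0])
for z in(.01,.03,.05,.07,.085):
  c=np.array([o["position"][0],o["position"][1],z]);b=np.linspace(0,6.283,200)[:,None]
  q=proj(s,c+.027*(np.cos(b)*n+np.sin(b)*t));r=q[q[:,0].argmax()]
  row=int(round(r[1]));g=np.diff(i[row,int(r[0])-12:int(r[0])+13].astype(int));print(z,r.round(1),"edge",int(r[0])-12+g.argmin()+.5,g.min())
```

```text
[[ 0.57817688 -0.27341569  0.09      ]
 [ 0.58386486 -0.3044024   0.09      ]
 [ 0.59051107 -0.34056254  0.09      ]] [520.25805304 520.33939763 520.4427642 ] axis s 499.7961128370193 [-1.67377359 -0.38743037  2.34718881]
250 [ 98  96  92  67  49  49  49  49  52  86 108 116 116 113 112 112 108  94
  91  54  84 106 109 106  87  53  62  84  93  94  93  92  94  95  94  94
  97  96  96 101  99  95  98]
320 [ 48  49  49  49  48  49  49  48  51  82 104 112 111 111 110 109 109  97
 116 105 111 116 116 119 120 121 121 121 120 121 121 122 122 123 123 124
 126 127 128 130 129 129 119]
390 [55 51 50 49 48 50 50 48 48 57 64 65 63 63 63 63 63 59 61 64 70 64 66 80
 70 63 65 65 64 62 79 98 75 57 63 66 65 62 59 59 58 58 66]
0.01 [335.  250.1] edge 332.5 -24
0.03 [335.  239.1] edge 332.5 -26
0.05 [335.  227.8] edge 332.5 -26
0.07 [334.9 216.4] edge 332.5 -24
0.085 [334.9 207.7] edge 332.5 -24
```

The wall reads vertical (edge at column 332.5 at every height). Its axis is about 27 mm from the face at s = 520, so it is flush. I'll release slowly and lift straight up.

Call:
{"api": "arm_command", "payload": {
  "commands": [
    [[0,0,0],0,0.35],
    [[0,0,0],0,0.25],
    [[0,0,0],0,0.1],
    [[0,0,0],0,-0.1],
    [[0,0,0],0,-0.3],
    [[0,0,0],0,-0.6],
    [[0,0,0],0,-0.8],
    [[0,0,0],0,-0.8]
  ]
}}

```text
clock: 17.05
position: [0.5636, -0.3095, 0.1229]
tool_rot: [-3.142, -0.0, 0.181]
force: [0.2, -0.6, -0.6]
grip_width: 0.077
finger_force: 0.0
```

Call:
{"api": "arm_command", "payload": {
  "commands": [
    [[0,0,3],0,-0.8],
    [[0,0,10],0,-0.8],
    [[0,0,15],0,-0.8],
    [[0,0,20],0,-0.8],
    [[0,0,25],0,-0.8],
    [[0,0,25],0,-0.8],
    [[0,0,25],0,-0.8],
    [[0,0,0],0,-0.8],
    [[0,0,0],0,-0.8]
  ]
}}

```text
clock: 17.95
position: [0.5638, -0.3096, 0.2473]
tool_rot: [3.141, -0.001, 0.181]
force: [-0.1, 0.8, -0.6]
grip_width: 0.0771
finger_force: 0.0
```

Run:
```python
from h import *
s=grab_frame("scene");i=cv2.cvtColor(s["image"],cv2.COLOR_RGB2GRAY).astype(int);o=bot.observe();print(o["clock"],o["position"],o["force"],o["grip_width"])
n=np.array([.984,.178,0]);t=np.array([-.178,.984,0])
F=np.array([.5839,-.3044,0]);c0=F-.027*n
c0=c0+t*((np.array([.5639,-.3094,0])-c0)@t)
for z in(.01,.03,.05,.07,.085):
  b=np.linspace(0,6.283,200)[:,None];q=proj(s,c0+[0,0,z]+.027*(np.cos(b)*n+np.sin(b)*t));r=q[q[:,0].argmax()]
  row=int(round(r[1]));g=np.diff(i[row,318:350]);print(z,r.round(1),"edge",318+g.argmin()+.5,g.min())
q=proj(s,[c0+[0,0,.13],c0+[0,0,.155]]);print(q)
for z in(.13,.155):
  r=int(proj(s,[c0+[0,0,z]])[0,1]);print(s["image"][r,300:336:3].tolist())
w=grab_frame("wrist");W=cv2.cvtColor(w["image"],cv2.COLOR_RGB2GRAY);k=proj(w,[c0+[0,0,.165],c0+[0,0,.09]]);print("knob top predicted",k)
b=(W<45).astype(np.uint8);nn,_,st,ce=cv2.connectedComponentsWithStats(b);print([(st[j].tolist(),ce[j].round(1).tolist()) for j in range(1,nn) if st[j][4]>300])
```

```text
18.0 [ 0.56346127 -0.30945443  0.24633294] [-0.31528952 -0.02626775 -0.16115267] 0.07698887681284737
0.01 [332.6 251.4] edge 332.5 -25
0.03 [332.5 240.3] edge 332.5 -23
0.05 [332.5 229. ] edge 332.5 -25
0.07 [332.4 217.5] edge 332.5 -26
0.085 [332.4 208.7] edge 332.5 -24
[[315.03621069 181.87217322]
 [314.75736833 166.38217555]]
[[143, 144, 147], [148, 150, 153], [158, 159, 161], [150, 120, 77], [155, 123, 70], [162, 127, 73], [159, 125, 71], [145, 114, 66], [134, 126, 118], [178, 179, 180], [173, 174, 174], [162, 163, 164]]
[[152, 153, 156], [160, 161, 164], [156, 157, 160], [50, 49, 51], [34, 34, 35], [35, 34, 36], [35, 33, 36], [33, 33, 34], [104, 86, 89], [145, 50, 52], [126, 70, 71], [56, 55, 57]]
knob top predicted [[322.21060099 258.52855578]
 [321.91665807 233.02309184]]
[([540, 169, 68, 62, 2233], [571.1, 198.5]), ([304, 237, 36, 40, 1117], [321.9, 256.5]), ([0, 249, 640, 231, 66515], [326.6, 415.1])]
```

The cylinder stands upright and flush, with the wall edge and knob both where predicted, and the robot is clear of it.

```bash
python3 -c "
from workcell import ticket;print(ticket.job_done())"
```

```text
the job is handed in; nothing more can be done
None
```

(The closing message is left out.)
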